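# Chock a roller against its fence so that the drop stop can be folded away

### The arm

A 6-joint arm with a two-finger parallel gripper is mounted at the origin on a cart in front of the work surface, level with it; the furniture and walls round the work are solid. World frame = base frame: x ahead of the robot, y to its left, z up, the work surface at z = 0. Lengths are in mm, angles in rad, forces in N, time in s.
With the tool pointing down it reaches from about 350 to 950 mm from the base axis. Payload 17.4 kg.
Tool frame: the origin (TCP) lies midway between the tips of the shut fingers; the grasp point (between the pads) lies grip_depth behind it (grip_depth is the distance from the TCP to the grasp point, in mm); z points along the fingers, y is the line along which they close (so a half turn about z gives the same grasp; the last joint's range is limited). The gripper opens to 93 mm and grips with 3 to 60 N. Pads are 15 mm wide; open, the fingers measure 128 mm over their backs; the gripper's body (75 mm by 188 mm) begins 65 mm behind the grasp point.
Start: joints at [-1.265, 0.116, 1.442, -0, 1.584, -0.038], TCP at [227.511, -635.508, 218.646] pointing down, gripper open.
Joint ranges: [-2.83, 2.83], [-0.83, 2.19], [0.07, 2.5], [-1.14, 4.28], [0.01, 3], [-2.97, 2.97]. Speed limits (rad/s): [1.89, 1.89, 2.22, 3.14, 3.14, 3.14].

### API

Orientations are given as a rotation vector (axis times angle).
In Python, from cell import * gives the robot as it stands.
- The arm moves only by the tool arm_command, never from a script. Its argument "series" is a list of rows, each an object of numbers: "rx", "ry", "rz": the turn, a rotation vector about the world's x, y, z in rad; "tx", "ty", "tz": the shift along the world's x, y, z in mm; "gripper": the gripper command: -1 is fully open, 1 is shut, values between are in proportion. In form: [{"rx": .., "ry": .., "rz": .., "tx": .., "ty": .., "tz": .., "gripper": ..}, ...]. A call has exactly 8 rows; each row is the pose to reach, as a shift and turn from the pose commanded when the call began; what a row does not reach only later rows make up. A row lasts 1/8 s, in which the tool goes at most 62.5 mm and 10.7 degrees, less where a joint would pass 70% of its speed; a pose out of reach is approached as far as the arm can. A call with a gripper value outside its range is refused whole. The fingers move at their own pace and stop on an object; "grip_force" is the grip in N (left out, the last holds). Time passes only in rows, so rows that repeat a pose let the fingers close, or fill a call up. It gives the time, the measured TCP pose, the force, the opening and the grip force at its end, in the units of the state.
- get_obs(): the state, without advancing time (a new reading comes with each control period).
- capture(name): name is "scene" or "top" or "wrist"; returns a dict with "image" (420x560x3 uint8, blue, green, red), "fx", "fy", "cx", "cy" (pixels), "pose" (4x4, takes a point from camera to world coordinates); the wrist camera has in their place "T_tool_cam" (4x4, takes a point from camera to tool coordinates, whose origin is the TCP and whose axes are the flange's). Camera axes: x right, y down, z forward; pixel columns grow to the right and rows downward; lengths in mm; the calibration is good to about 2 mm. A picture is of the moment at which its call begins: read the wrist's pose just before it. There is no depth.
- close_job(): hands the job in; it is judged then, once.
Trained networks look in a picture, given as the dict that the camera call returned (one of the last four; its "shot" number tells which), for a name from the list of things; names that differ only in an ending like _2 or _b are one class to them, and where a whole thing is asked for, a point or a joint stands for the part that bears it (a point fixed in the world has none). Each returns a list of dicts, best first, with "conf" (0 to 1); they miss things now and then, are a little off and sometimes report something else, mostly with a low value. They report only what shows in the picture. A call takes as long as a camera call.
- search_frame(picture, label): "at" ([column, row] in pixels, amid what is visible of it).
The state is a dict: "clock": time; "qpos": joint angles; "qvel": joint speeds; "effort": joint torques, N m; "position": TCP position; "tool_rot": TCP orientation; "ft_force": force on the tool from outside, world axes, zero at the start; "moment": the same for the moment, N m; "finger_gap": finger opening in mm; "grasp_force": force on a finger pad.
Only numpy, scipy, OpenCV 4.12 (cv2) and the standard library are available. Lean on these libraries where they do the work, as an engineer would, in place of code of your own. Each camera call takes 0.05 s, during which the arm holds its last target. There are 200 camera calls.

### The job

The steel roller is only parked on the drop stop of the sloping board, and its journals must be free for the new bearings. Slide the grey wedge chock, thin end first, up the board under the middle of the roller's low side until it has rolled the roller up against the fence and trapped it there: firmly snug, so that it stays tight when you let go, but gently enough not to dent its thin shell. Then fold the drop stop right down towards you with its lever, so that the wedge alone holds the roller; do not touch the roller with the gripper, never let it roll back downhill, and leave the other things on the bench where they are.

Things in the scene. Friction and masses are not known exactly. Their poses are not given: they have to be found in the camera images.
- board: Sloping plywood board fixed to the bench, 267 long (x = -115 to +152) x 190 wide (y) mm. Origin: on the bench top below it, on its middle line; level frame: x uphill, away from the robot, y left, z up. Its smooth face rises towards +x at 6 degrees (0.105 rad) and is 34 mm above the bench at the origin, 22 mm at the low edge, 50 mm at the high edge.
- board_top (a point): Middle of the board's high edge, on its face. The fence, a rigid upright aluminium angle, 50 mm high, stands across the board in front of it, screwed in slots. Its setting varies and is not given: the parked roller has 4 to 35 mm to roll uphill before it meets the fence.
- roller: The roller, about 2.5 kg, free to roll; origin at its centre. More than 20 N between wedge and roller dents its thin shell. The wedge is tight if, left alone, it still bears on the roller with 7.5 N or more; the roller's weight alone gives only about 5 N. Rolling it uphill takes a push of 5 to 9 N on the wedge; at the fence the resistance rises steeply.
- roller_center (a point): Centre of the roller: smooth, thin-walled steel barrel, 80 mm across, 190 mm long, lying across the board, with a bare steel journal, 20 mm across and 38 mm long, at each end. Parked near x = 41 mm, y = 0 in the board's frame, its axis 40 mm off the board's face, its journals leaning on the two arms of the drop stop.
- chock: Grey polyethylene wedge, 48 mm wide (y), 36 mm high, 0.25 kg; its face is slippery, its rubber sole grips the board (friction about 0.8). Origin on its underside, below chock_center; x points to the thin end. Rear block: x = -20 to +20 mm, upright flat sides; then a face sloping at 32 degrees down to the thin edge at x = +73 mm. Lies to the right of the board, next to the offcut.
- chock_center (a point): Middle of the chock's rear block, the place to grip it: 18 mm above the sole, axes as the chock's. Pushed until 12 to 18 N uphill are felt at the fence, then let go, it stays tight; pressed down meanwhile, the sole sticks and the push does not reach the roller. With the chock flat on the board and its face touching the roller, this point is 89 mm downhill (along the slope) of the roller's axis.
- stop (a joint): Angle of the drop stop: 0 with its arms upright, grows as it folds towards the robot, ends at 1.35 rad. Stiff friction hinge (0.45 N m), stays where left. Its shaft runs across under the board at x = 32 mm, 15 mm above the bench in the board's frame; the two arms (10 x 10 mm, 75 mm long) stand beside the board at y = -112 and +112 mm.
- stop_knob (a point): Centre of the black ball knob, 20 mm across, on the stop's hand lever: a round bar, 10 mm thick, parallel to the arms, 118 mm from shaft to knob, outside the left arm (y = +155 mm in the board's frame). It swings in the board's x-z plane from upright (knob 132 mm above the bench) towards the robot and down.
- offcut: Softwood offcut, plain block 62 x 140 x 35 mm, lying to the right of the board, where the chock may lie instead; leave it. Origin under its middle.
- bearing_a: New ball bearing, 47 mm across, 14 mm high, lying on the bench; leave it. Origin under its middle.
- bearing_b: Second new bearing, the same; leave it.
- caliper: Slide caliper, 210 mm, lying on the bench; leave it.

How it is judged (in metres and radians):
On the way, in this order (a step that is already met when the one before it is completed fails the run):
1. the released wedge holds the roller tight while the stop is still up (contact force between chock and roller above 7.5 N and contact force between the fingers and chock below 0.1 N and value of joint stop below 0.25 rad), for 0.2 s.
2. the drop stop is folded right down (value of joint stop above 1.2 rad), for 0.2 s.
At the end, for the whole second after the job is handed in: The stop is folded down (beyond 1.2 rad of 1.35); the wedge stands on the board within 25 mm of its middle line and, left alone, still bears on the roller with at least 7.5 N; roller and wedge are at rest (value of joint stop above 1.2 rad and contact force between chock and roller above 7.5 N and y of chock_center in the frame of board between -0.025 and 0.025 m and linear speed of each of roller, chock below 0.005 m/s); the robot touches nothing.
It fails at once if the wedge presses on the roller with more than 20 N (contact force between chock and roller above 20 N).
It fails at once if the gripper or arm touches the roller (contact force between any of the fingers, the arm and roller above 1.5 N).
It fails at once if the roller rolls downhill from where it was parked (10 mm) (x of roller_center in the frame of board below 0.03 m).
It fails at once if another thing on the bench is shifted by more than 25 mm (distance of any of offcut, bearing_a, bearing_b, caliper from where it was at the start of the episode above 0.025 m).
It also fails if it takes over 72 s, if anything falls off the work surface, if the arm or the gripper's body presses on something with over 40 N, if the wrist force passes 120 N, or if a joint passes its speed limit or range.

## Working session

There is one attempt and no reset: what is moved stays moved. The work goes in short steps, Python scripts to look and compute and a tool call to move; the robot and the scene stay as the last step left them, time stands still between calls to the robot, and variables do not carry over. Pictures are saved under pics/ and viewed, at most 10 in all, crops included, and the job is handed in when it is done.

Besides the shell and the picture viewer there is one more tool, called after "Request:" in YAML: its name, and indented under it one key for each argument. arm_command: Moves the arm, as the interface text tells. Its arguments: {"type":"object","properties":{"series":{"type":"array","items":{"type":"object","properties":{"rx":{"type":"number"},"ry":{"type":"number"},"rz":{"type":"number"},"tx":{"type":"number"},"ty":{"type":"number"},"tz":{"type":"number"},"gripper":{"type":"number"}}}},"grip_force":{"type":"number"}},"required":["series"]}

```bash
mkdir -p pics
cat > h.py <<'E'
from cell import *
import numpy as np, cv2
from scipy.spatial.transform import Rotation as R
def cam(name):
    o=get_obs(); c=capture(name)
    if 'pose' in c: T=np.array(c['pose'])
    else:
        W=np.eye(4); W[:3,:3]=R.from_rotvec(o['tool_rot']).as_matrix(); W[:3,3]=o['position']; T=W@np.array(c['T_tool_cam'])
    c['T']=T; return c
def ray(c,uv):
    d=np.array([(uv[0]-c['cx'])/c['fx'],(uv[1]-c['cy'])/c['fy'],1.]); return c['T'][:3,3],c['T'][:3,:3]@d
def atz(c,uv,z):
    p,d=ray(c,uv); return p+d*(z-p[2])/d[2]
def proj(c,P):
    q=np.linalg.inv(c['T'])@np.append(P,1); return np.array([c['fx']*q[0]/q[2]+c['cx'],c['fy']*q[1]/q[2]+c['cy']])
E
python3 - <<'E'
from h import *
np.set_printoptions(precision=1,suppress=True)
o=get_obs(); print(o)
for n in ['top','scene']:
    c=cam(n); cv2.imwrite(f'pics/{n}0.png',c['image']); print(n,c['T'],c['fx'])
    for l,z in [('board',34),('roller',60),('chock',30),('stop_knob',132),('offcut',35),('bearing_a',14),('caliper',5)]:
        for d in search_frame(c,l)[:3]: print(l,round(d['conf'],2),np.array(d['at']),atz(c,d['at'],z))
E
```

```text
{'clock': 0.0, 'qpos': array([-1.3,  0.1,  1.4,  0. ,  1.6, -0. ]), 'qvel': array([ 0., -0., -0.,  0., -0., -0.]), 'effort': array([ -0. , -72.1, -62.3,   0.1,   0. ,  -0. ]), 'position': array([ 227.4, -635.3,  217.9]), 'tool_rot': array([-3.1, -0.5,  0. ]), 'ft_force': array([ 0.3, -0.1,  0.5]), 'moment': array([-0., -0., -0.]), 'grasp_force': 0.0, 'finger_gap': 92.76011136039726}
top [[   0.    -1.     0.1  409.5]
 [  -1.    -0.     0.    22.2]
 [  -0.    -0.1   -1.  1376.8]
 [   0.     0.     0.     1. ]] 483.0216711990414
board 0.6 [244.9 238.3] [456.8 147.8  34. ]
roller 0.95 [250.6 208.4] [538.2 132.3  60. ]
chock 0.67 [353.9 237.2] [ 467.5 -155.1   30. ]
stop_knob 0.68 [195.2 203.8] [539.8 270.9 132. ]
offcut 0.65 [415.1 232.5] [ 484.5 -323.1   35. ]
bearing_a 0.51 [346.1 272.8] [ 368.1 -136.8   14. ]
bearing_a 0.44 [337.7 270.5] [ 373.9 -113.3   14. ]
caliper 0.66 [139.6 261. ] [385.8 448.5   5. ]
scene [[  -0.7   -0.5    0.6 -289.2]
 [  -0.7    0.4   -0.5  738.8]
 [   0.    -0.8   -0.6  954.4]
 [   0.     0.     0.     1. ]] 491.3667092828829
roller 0.62 [245.  226.4] [539.5 125.2  60. ]
chock 0.96 [333.6 209.2] [ 452.9 -142.2   30. ]
chock 0.67 [254.7 257.4] [451.9 163.6  30. ]
stop_knob 0.59 [192.5 253.2] [479.6 329.2 132. ]
stop_knob 0.35 [339.1 235.7] [289.8  21.3 132. ]
offcut 0.51 [351.8 188.9] [ 480.7 -253.8   35. ]
caliper 0.86 [182.1 335.7] [385.2 437.3   5. ]
caliper 0.29 [242.8 227.2] [591.9  94.6   5. ]
```

View pics/top0.png

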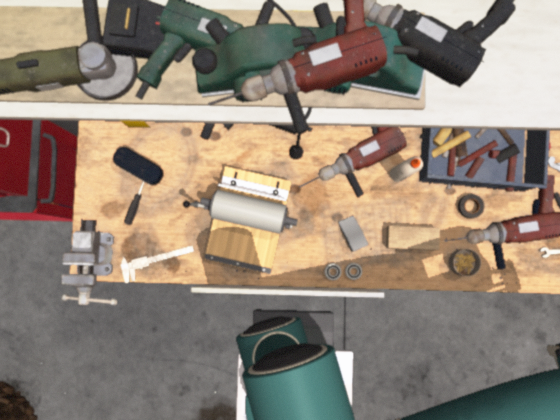

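View pics/scene0.png

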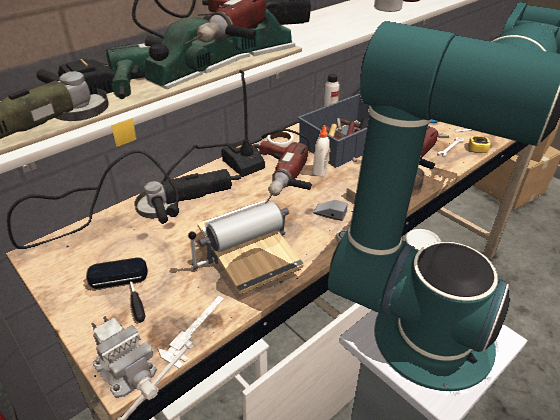

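The top view shows the roller near (248,211), the knob near (186,204), the chock near (354,234) and the offcut near (410,235). The board is yawed by about -0.19 rad. In the scene view the chock sits at (333,209) with its thin end at the left, pointing to world +x+y. Next I'll move over the chock for a wrist view.

Run:
```python
import cell
from h import *
np.set_printoptions(precision=3,suppress=True)
print([k for k in dir(cell) if not k.startswith('_')], getattr(cell,'grip_depth',None))
o=get_obs(); print(o['tool_rot']); print(R.from_rotvec(o['tool_rot']).as_matrix())
c=capture('wrist'); print(c['T_tool_cam'],c['fx'],c['cx'],c['cy'])
```

```text
['Unreachable', 'capture', 'close_job', 'get_obs', 'grip_depth', 'search_frame'] 18.8
[-3.095 -0.537  0.   ]
[[ 0.941  0.337 -0.   ]
 [ 0.337 -0.941  0.   ]
 [-0.    -0.    -1.   ]]
[[  -0.001   -0.968   -0.249   69.078]
 [   1.      -0.001   -0.       0.317]
 [  -0.      -0.249    0.968 -166.588]
 [   0.       0.       0.       1.   ]] 333.263123289595 281.06405795562665 212.03044242413506
```

Request:
arm_command:
  series:
    - {"tx":30,"ty":60,"tz":20,"gripper":-1}
    - {"tx":60,"ty":120,"tz":40,"gripper":-1}
    - {"tx":90,"ty":180,"tz":60,"gripper":-1}
    - {"tx":120,"ty":240,"tz":80,"gripper":-1}
    - {"tx":150,"ty":300,"tz":100,"gripper":-1}
    - {"tx":170,"ty":360,"tz":120,"gripper":-1}
    - {"tx":190,"ty":420,"tz":130,"gripper":-1}
    - {"tx":200,"ty":470,"tz":130,"gripper":-1}

```text
$.series[0]: bad value
```

Request:
arm_command:
  series:
    - {"rx":0,"ry":0,"rz":0,"tx":30,"ty":60,"tz":20,"gripper":-1}
    - {"rx":0,"ry":0,"rz":0,"tx":60,"ty":120,"tz":40,"gripper":-1}
    - {"rx":0,"ry":0,"rz":0,"tx":90,"ty":180,"tz":60,"gripper":-1}
    - {"rx":0,"ry":0,"rz":0,"tx":110,"ty":240,"tz":80,"gripper":-1}
    - {"rx":0,"ry":0,"rz":0,"tx":130,"ty":300,"tz":100,"gripper":-1}
    - {"rx":0,"ry":0,"rz":0,"tx":150,"ty":360,"tz":120,"gripper":-1}
    - {"rx":0,"ry":0,"rz":0,"tx":160,"ty":420,"tz":130,"gripper":-1}
    - {"rx":0,"ry":0,"rz":0,"tx":170,"ty":480,"tz":130,"gripper":-1}

```text
clock: 1.85
position: [392.0, -183.4, 347.4]
tool_rot: [3.095, 0.537, 0.002]
ft_force: [0.1, -0.0, -0.4]
finger_gap: 93.1
grasp_force: 0.0
```

Run:
```python
from h import *
np.set_printoptions(precision=2,suppress=True)
o=get_obs(); print(o['position'],o['tool_rot'])
c=cam('wrist'); cv2.imwrite('pics/w1.png',c['image']); np.savez('pics/w1.npz',**{k:c[k] for k in('T','fx','fy','cx','cy')})
for l,z in [('board',34),('roller',60),('chock',30),('chock_center',36),('stop_knob',132),('offcut',35),('bearing_a',14)]:
    for d in search_frame(c,l)[:2]: print(l,round(d['conf'],2),np.array(d['at']),atz(c,d['at'],z))
```

```text
[ 392.04 -183.41  347.39] [3.09 0.54 0.  ]
board 0.91 [68.7 61.2] [441.88 133.86  34.  ]
roller 0.9 [114.6  19. ] [509.1   73.97  60.  ]
roller 0.19 [67.4 66.1] [436.45 118.4   60.  ]
chock 0.78 [279.7 110.6] [ 476.99 -151.82   30.  ]
chock_center 0.72 [283.9 112.8] [ 475.94 -158.33   36.  ]
stop_knob 0.86 [151.  50.] [484.85  -5.65 132.  ]
stop_knob 0.44 [230.9 165.2] [ 397.78 -121.09  132.  ]
offcut 0.59 [388.3 155.6] [ 470.86 -317.97   35.  ]
bearing_a 0.68 [221.1 174.9] [360.67 -99.45  14.  ]
bearing_a 0.66 [257.6 180.7] [ 370.76 -154.02   14.  ]
```

View pics/w1.png

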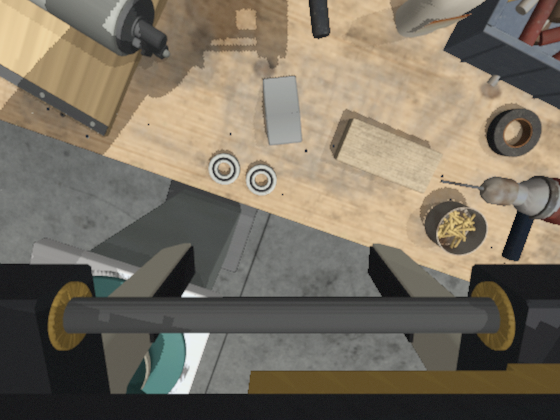

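The wrist view shows the chock with its corners near (265,77), (297,75), (301,143) and (270,145). The bearings are at (224,168) and (261,180), and the board's low right corner is at (108,132). I need to zoom in for the chock's thin end and the board's geometry.

Run:
```python
import cv2,numpy as np
w=cv2.imread('pics/w1.png'); t=cv2.imread('pics/top0.png')
a=cv2.resize(w[60:160,240:325],(425,500)[:2] if 0 else (340,400),interpolation=cv2.INTER_CUBIC)
b=cv2.resize(t[155:280,175:315],None,fx=3.2,fy=3.2,interpolation=cv2.INTER_CUBIC)
m=np.zeros((400,340+b.shape[1],3),np.uint8); m[:,:340]=a; m[:b.shape[0],340:]=b[:400]
cv2.imwrite('pics/m1.png',m); print(m.shape)
```

```text
(400, 788, 3)
```

View pics/m1.png

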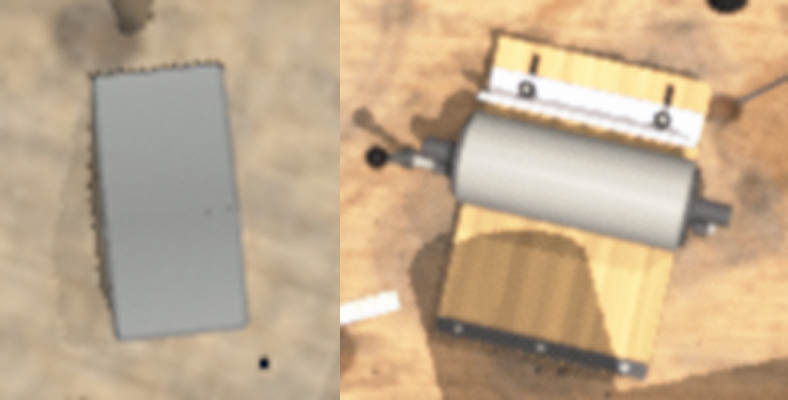

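Run:
```python
from h import *
from scipy.optimize import least_squares
np.set_printoptions(precision=2,suppress=True)
w=dict(np.load('pics/w1.npz')); t=cam('top')
def fit(obs,x0):
    def W(p,P): return np.array([p[0]+np.cos(p[2])*P[0]-np.sin(p[2])*P[1],p[1]+np.sin(p[2])*P[0]+np.cos(p[2])*P[1],P[2]])
    f=lambda p: np.concatenate([(proj(c,W(p,P))-uv)*s for c,P,uv,s in obs])
    r=least_squares(f,x0,loss='soft_l1',x_scale=[10,10,.1]); return r.x,f(r.x).reshape(-1,2),W
m=lambda u,v:np.array([(u-340)/3.2+175,v/3.2+155])
n=lambda u,v:np.array([u/4+240,v/4+60])
for zr in (0,36):
    o=[(w,(73,24,0),n(93,76),1),(w,(73,-24,0),n(222,65),1),(w,(20,24,36),n(106,211),1),(w,(20,-24,36),n(238,208),1),(w,(-20,24,zr),n(118,338),1),(w,(-20,-24,zr),n(246,325),1)]
    p,r,W=fit(o,[470,-155,.4]); print('chock',zr,p); print(r.T)
o=[(t,(-115,95,22),m(437,330),1),(t,(-115,-95,22),m(643,376),1),(t,(152,95,50),m(497,32),1),(t,(152,-95,50),m(711,80),1),(t,(32,155,132),m(377,157),1),(w,(-115,-95,22),np.array([108,132.]),.6)]
p,r,W=fit(o,[480,130,-.19]); print('board',p); print(r.T)
print('roller',W(p,(41,0,78)),'knob',W(p,(32,155,132)))
```

```text
chock 0 [ 455.63 -166.37    0.44]
[[-0.36  0.51 -0.77  0.93  0.08 -0.3 ]
 [-0.23 -0.87  3.24  0.53 -0.4  -0.24]]
chock 36 [ 456.25 -165.8     0.43]
[[-0.37  0.53 -0.96  0.77 -1.05  0.95]
 [-0.91 -1.39  2.56  0.02  0.26  0.35]]
board [492.84 145.26  -0.18]
[[-0.31  1.63 -0.31 -0.39  0.71 -1.01]
 [ 0.85  0.31 -0.13 -1.68 -5.04  1.43]]
roller [533.19 137.99  78.  ] knob [551.8  292.14 132.  ]
```

The board origin comes out at about (493,145) with yaw -0.18, and the chock at about (456,-166) with yaw 0.435. Now descending to the chock.

Request:
arm_command:
  series:
    - {"rx":0,"ry":0,"rz":0.03,"tx":20,"ty":5,"tz":-50,"gripper":-1}
    - {"rx":0,"ry":0,"rz":0.06,"tx":40,"ty":10,"tz":-105,"gripper":-1}
    - {"rx":0,"ry":0,"rz":0.09,"tx":64,"ty":17,"tz":-160,"gripper":-1}
    - {"rx":0,"ry":0,"rz":0.09,"tx":64,"ty":17,"tz":-210,"gripper":-1}
    - {"rx":0,"ry":0,"rz":0.09,"tx":64,"ty":17,"tz":-255,"gripper":-1}
    - {"rx":0,"ry":0,"rz":0.09,"tx":64,"ty":17,"tz":-275,"gripper":-1}
    - {"rx":0,"ry":0,"rz":0.09,"tx":64,"ty":17,"tz":-280,"gripper":-1}
    - {"rx":0,"ry":0,"rz":0.09,"tx":64,"ty":17,"tz":-280,"gripper":-1}

```text
clock: 3.3
position: [456.5, -168.7, 67.7]
tool_rot: [3.067, 0.675, 0.002]
ft_force: [-0.1, -0.4, 0.3]
finger_gap: 93.3
grasp_force: 0.0
```

Run:
```python
from h import *
np.set_printoptions(precision=2,suppress=True)
o=get_obs(); print(o['position'],o['tool_rot'])
c=cam('wrist'); cv2.imwrite('pics/w2.png',c['image']); np.savez('pics/w2.npz',**{k:c[k] for k in('T','fx','fy','cx','cy')})
Wc=lambda P,p=(456,-166,.435): np.array([p[0]+np.cos(p[2])*P[0]-np.sin(p[2])*P[1],p[1]+np.sin(p[2])*P[0]+np.cos(p[2])*P[1],P[2]])
for P in [(73,24,0),(73,-24,0),(20,24,36),(20,-24,36),(-20,24,36),(-20,-24,36)]: print(P,proj(c,Wc(P)))
```

```text
[ 456.55 -168.73   67.72] [3.07 0.68 0.  ]
(73, 24, 0) [240.8  119.53]
(73, -24, 0) [311.62 119.32]
(20, 24, 36) [236.83 208.09]
(20, -24, 36) [315.19 207.85]
(-20, 24, 36) [239.05 268.6 ]
(-20, -24, 36) [313.78 268.37]
```

View pics/w2.png

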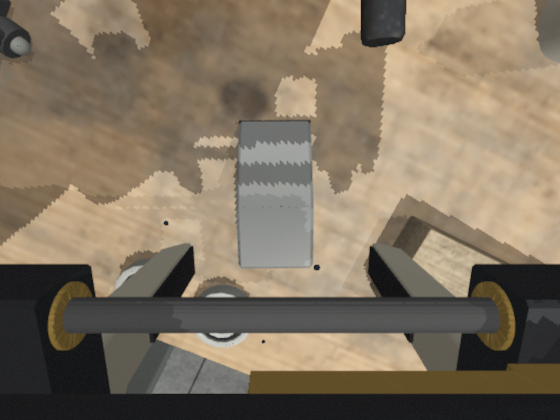

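The picture confirms the chock pose: projected corners at (240,120), (312,119), (239,268) and (314,268) match the edges within about 2 px. Now grasping it.

Request:
arm_command:
  series:
    - {"rx":0,"ry":0,"rz":0,"tx":0,"ty":2,"tz":-30,"gripper":-1}
    - {"rx":0,"ry":0,"rz":0,"tx":0,"ty":2,"tz":-55,"gripper":-1}
    - {"rx":0,"ry":0,"rz":0,"tx":0,"ty":2,"tz":-62,"gripper":-1}
    - {"rx":0,"ry":0,"rz":0,"tx":0,"ty":2,"tz":-62,"gripper":0}
    - {"rx":0,"ry":0,"rz":0,"tx":0,"ty":2,"tz":-62,"gripper":1}
    - {"rx":0,"ry":0,"rz":0,"tx":0,"ty":2,"tz":-62,"gripper":1}
    - {"rx":0,"ry":0,"rz":0,"tx":0,"ty":2,"tz":-62,"gripper":1}
    - {"rx":0,"ry":0,"rz":0,"tx":0,"ty":2,"tz":-62,"gripper":1}
  grip_force: 40

```text
clock: 4.35
position: [455.9, -166.1, 4.6]
tool_rot: [-3.068, -0.676, 0.0]
ft_force: [-0.4, 0.1, 7.6]
finger_gap: 47.7
grasp_force: 36.6
```

Run:
```python
from h import *
np.set_printoptions(precision=4,suppress=True)
y=-.18; ax=np.array([-np.sin(y),np.cos(y),0])
for f in (.33,.67,1): print((R.from_rotvec(-.105*f*ax)*R.from_euler('z',-.614*f)).as_rotvec())
```

```text
[-0.0027 -0.0346 -0.2026]
[ 0.0018 -0.0708 -0.4112]
[ 0.0135 -0.1058 -0.6134]
```

Request:
arm_command:
  series:
    - {"rx":0,"ry":0,"rz":0,"tx":0,"ty":0,"tz":30,"gripper":1}
    - {"rx":0,"ry":0,"rz":0,"tx":0,"ty":0,"tz":60,"gripper":1}
    - {"rx":0,"ry":0,"rz":0,"tx":0,"ty":0,"tz":90,"gripper":1}
    - {"rx":0,"ry":0,"rz":0,"tx":-10,"ty":50,"tz":110,"gripper":1}
    - {"rx":0,"ry":0,"rz":-0.15,"tx":-20,"ty":105,"tz":110,"gripper":1}
    - {"rx":0,"ry":0,"rz":-0.3,"tx":-35,"ty":160,"tz":110,"gripper":1}
    - {"rx":0,"ry":0,"rz":-0.45,"tx":-47,"ty":210,"tz":110,"gripper":1}
    - {"rx":0,"ry":0,"rz":-0.45,"tx":-47,"ty":250,"tz":110,"gripper":1}

```text
clock: 5.35
position: [408.1, 85.5, 114.4]
tool_rot: [-3.141, 0.028, -0.001]
ft_force: [1.1, -0.0, -2.8]
finger_gap: 47.6
grasp_force: 39.9
```

Request:
arm_command:
  series:
    - {"rx":-0.003,"ry":-0.03,"rz":-0.05,"tx":0,"ty":30,"tz":0,"gripper":1}
    - {"rx":-0.006,"ry":-0.06,"rz":-0.1,"tx":0,"ty":55,"tz":0,"gripper":1}
    - {"rx":-0.0104,"ry":-0.1045,"rz":-0.162,"tx":0,"ty":76,"tz":-10,"gripper":1}
    - {"rx":-0.0104,"ry":-0.1045,"rz":-0.162,"tx":0,"ty":76,"tz":-25,"gripper":1}
    - {"rx":-0.0104,"ry":-0.1045,"rz":-0.162,"tx":0,"ty":76,"tz":-40,"gripper":1}
    - {"rx":-0.0104,"ry":-0.1045,"rz":-0.162,"tx":0,"ty":76,"tz":-50,"gripper":1}
    - {"rx":-0.0104,"ry":-0.1045,"rz":-0.162,"tx":0,"ty":76,"tz":-55,"gripper":1}
    - {"rx":-0.0104,"ry":-0.1045,"rz":-0.162,"tx":0,"ty":76,"tz":-55,"gripper":1}

```text
clock: 6.35
position: [409.1, 159.5, 59.2]
tool_rot: [3.115, -0.279, 0.163]
ft_force: [0.9, 0.4, -2.4]
finger_gap: 47.7
grasp_force: 39.9
```

Run:
```python
from h import *
np.set_printoptions(precision=3,suppress=True)
o=get_obs(); print(o['position'],R.from_rotvec(o['tool_rot']).as_matrix(),o['ft_force'])
c=cam('wrist'); cv2.imwrite('pics/w3.png',c['image']); np.savez('pics/w3.npz',**{k:c[k] for k in('T','fx','fy','cx','cy')})
W=lambda P,p=(492.84,145.26,-.18): np.array([p[0]+np.cos(p[2])*P[0]-np.sin(p[2])*P[1],p[1]+np.sin(p[2])*P[0]+np.cos(p[2])*P[1],P[2]])
im=c['image'].copy()
for P in [(32,155,132),(-115,95,22),(-115,-95,22),(41,133,78),(41,-133,78),(41,95,118),(41,-95,118),(32,112,90),(32,-112,90),(0,95,34),(0,-95,34)]:
    q=proj(c,W(P)); print(P,q); cv2.drawMarker(im,tuple(int(v) for v in q),(0,0,255),cv2.MARKER_CROSS,10,1)
for d in search_frame(c,'stop_knob')[:2]: print(d['conf'],d['at'])
cv2.imwrite('pics/w3m.png',im)
```

```text
[409.056 159.462  59.208] [[ 0.979 -0.178  0.103]
 [-0.177 -0.984 -0.019]
 [ 0.104  0.    -0.995]] [ 0.863  0.383 -2.43 ]
(32, 155, 132) [-301.433  -84.495]
(-115, 95, 22) [135.274 287.662]
(-115, -95, 22) [423.449 287.588]
(41, 133, 78) [-34.953 -14.85 ]
(41, -133, 78) [591.697 -14.647]
(41, 95, 118) [-33.221 -83.774]
(41, -95, 118) [588.199 -83.489]
(32, 112, 90) [-6.894 -5.972]
(32, -112, 90) [563.341  -5.796]
(0, 95, 34) [113.348 103.561]
(0, -95, 34) [444.869 103.593]
0.34 [229.6, 167.0]
```

View pics/w3m.png

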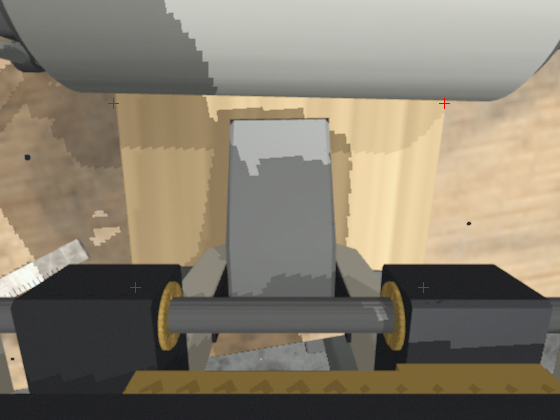

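Projected board edges line up with the picture: the left edge is at (117,103) against 113 and the right at (442,103) against 445. The chock is centred at column 280, with the roller's low edge at rows 93-100. Lowering onto the board.

Request:
arm_command:
  series:
    - {"rx":0,"ry":0,"rz":0,"tx":0,"ty":0,"tz":-10,"gripper":1}
    - {"rx":0,"ry":0,"rz":0,"tx":0,"ty":1,"tz":-20,"gripper":1}
    - {"rx":0,"ry":0,"rz":0,"tx":0,"ty":1,"tz":-25,"gripper":1}
    - {"rx":0,"ry":0,"rz":0,"tx":0,"ty":1,"tz":-26,"gripper":1}
    - {"rx":0,"ry":0,"rz":0,"tx":0,"ty":1,"tz":-27,"gripper":1}
    - {"rx":0,"ry":0,"rz":0,"tx":0,"ty":1,"tz":-28,"gripper":1}
    - {"rx":0,"ry":0,"rz":0,"tx":0,"ty":1,"tz":-28,"gripper":1}
    - {"rx":0,"ry":0,"rz":0,"tx":0,"ty":1,"tz":-28,"gripper":1}

```text
clock: 7.45
position: [409.1, 160.8, 31.5]
tool_rot: [3.115, -0.279, 0.164]
ft_force: [0.2, 1.4, -1.8]
finger_gap: 47.7
grasp_force: 39.9
```

Request:
arm_command:
  series:
    - {"rx":0,"ry":0,"rz":0,"tx":0,"ty":0,"tz":-0.5,"gripper":1}
    - {"rx":0,"ry":0,"rz":0,"tx":0,"ty":0,"tz":-1,"gripper":1}
    - {"rx":0,"ry":0,"rz":0,"tx":0,"ty":0,"tz":-1,"gripper":1}
    - {"rx":0,"ry":0,"rz":0,"tx":0,"ty":0,"tz":-1,"gripper":1}
    - {"rx":0,"ry":0,"rz":0,"tx":0,"ty":0,"tz":-1,"gripper":1}
    - {"rx":0,"ry":0,"rz":0,"tx":0,"ty":0,"tz":-1,"gripper":1}
    - {"rx":0,"ry":0,"rz":0,"tx":0,"ty":0,"tz":-1,"gripper":1}
    - {"rx":0,"ry":0,"rz":0,"tx":0,"ty":0,"tz":-1,"gripper":1}

```text
clock: 8.45
position: [409.0, 160.8, 30.4]
tool_rot: [3.115, -0.279, 0.164]
ft_force: [-0.5, -0.0, -2.2]
finger_gap: 47.4
grasp_force: 39.9
```

Request:
arm_command:
  series:
    - {"rx":0,"ry":0,"rz":0,"tx":0,"ty":0,"tz":-0.4,"gripper":1}
    - {"rx":0,"ry":0,"rz":0,"tx":0,"ty":0,"tz":-0.8,"gripper":1}
    - {"rx":0,"ry":0,"rz":0,"tx":0,"ty":0,"tz":-1,"gripper":1}
    - {"rx":0,"ry":0,"rz":0,"tx":0,"ty":0,"tz":-1,"gripper":1}
    - {"rx":0,"ry":0,"rz":0,"tx":0,"ty":0,"tz":-1,"gripper":1}
    - {"rx":0,"ry":0,"rz":0,"tx":0,"ty":0,"tz":-1,"gripper":1}
    - {"rx":0,"ry":0,"rz":0,"tx":0,"ty":0,"tz":-1,"gripper":1}
    - {"rx":0,"ry":0,"rz":0,"tx":0,"ty":0,"tz":-1,"gripper":1}

```text
clock: 9.45
position: [409.1, 160.8, 30.1]
tool_rot: [3.115, -0.279, 0.164]
ft_force: [-6.5, -2.1, 9.4]
finger_gap: 48.0
grasp_force: 39.9
```

Request:
arm_command:
  series:
    - {"rx":0,"ry":0,"rz":0,"tx":0,"ty":0,"tz":1.0,"gripper":1}
    - {"rx":0,"ry":0,"rz":0,"tx":4.9,"ty":-0.9,"tz":1.5,"gripper":1}
    - {"rx":0,"ry":0,"rz":0,"tx":9.8,"ty":-1.8,"tz":2.0,"gripper":1}
    - {"rx":0,"ry":0,"rz":0,"tx":14.7,"ty":-2.7,"tz":2.5,"gripper":1}
    - {"rx":0,"ry":0,"rz":0,"tx":19.6,"ty":-3.6,"tz":3.0,"gripper":1}
    - {"rx":0,"ry":0,"rz":0,"tx":24.5,"ty":-4.5,"tz":3.5,"gripper":1}
    - {"rx":0,"ry":0,"rz":0,"tx":24.5,"ty":-4.5,"tz":3.5,"gripper":1}
    - {"rx":0,"ry":0,"rz":0,"tx":24.5,"ty":-4.5,"tz":3.5,"gripper":1}

```text
clock: 10.45
position: [433.4, 156.3, 32.8]
tool_rot: [3.115, -0.279, 0.163]
ft_force: [0.3, 0.1, -2.2]
finger_gap: 47.9
grasp_force: 39.9
```

Request:
arm_command:
  series:
    - {"rx":0,"ry":0,"rz":0,"tx":2,"ty":-0.4,"tz":0.1,"gripper":1}
    - {"rx":0,"ry":0,"rz":0,"tx":4,"ty":-0.7,"tz":0.3,"gripper":1}
    - {"rx":0,"ry":0,"rz":0,"tx":6,"ty":-1.1,"tz":0.5,"gripper":1}
    - {"rx":0,"ry":0,"rz":0,"tx":8,"ty":-1.4,"tz":0.7,"gripper":1}
    - {"rx":0,"ry":0,"rz":0,"tx":10,"ty":-1.8,"tz":0.9,"gripper":1}
    - {"rx":0,"ry":0,"rz":0,"tx":12,"ty":-2.1,"tz":1.1,"gripper":1}
    - {"rx":0,"ry":0,"rz":0,"tx":12,"ty":-2.1,"tz":1.1,"gripper":1}
    - {"rx":0,"ry":0,"rz":0,"tx":12,"ty":-2.1,"tz":1.1,"gripper":1}

```text
clock: 11.45
position: [444.8, 154.4, 34.0]
tool_rot: [3.116, -0.279, 0.16]
ft_force: [-9.7, 2.1, 4.4]
finger_gap: 47.8
grasp_force: 39.9
```

Run:
```python
from h import *
np.set_printoptions(precision=1,suppress=True)
t=cam('top'); s=cam('scene'); cv2.imwrite('pics/top1.png',t['image'])
m=lambda u,v:np.array([(u-340)/3.2+175,v/3.2+155])
def B(w): d=w[:2]-[492.84,145.26]; c,k=np.cos(-.18),np.sin(-.18); return np.array([c*d[0]+k*d[1],-k*d[0]+c*d[1],w[2]])
for n,u,z in [('fence L low',(480,98),95),('fence R low',(693,146),95),('roller L up',(480,117),95),('roller R up',(690,157),95),('roller L low',(458,203),65),('roller R low',(683,247),65),('knob',(377,157),132)]:
    print(n,B(atz(t,m(*u),z)))
a=t['image'][155:280,175:315]; b=s['image'][190:300,180:310]
a=cv2.resize(a,None,fx=3.2,fy=3.2,interpolation=cv2.INTER_CUBIC); b=cv2.resize(b,None,fx=2.7,fy=2.7,interpolation=cv2.INTER_CUBIC)
M=np.zeros((400,a.shape[1]+b.shape[1],3),np.uint8); M[:a.shape[0],:a.shape[1]]=a; M[:b.shape[0],a.shape[1]:]=b
cv2.imwrite('pics/m2.png',M); print(M.shape)
```

```text
fence L low [86.9 88.6 95. ]
fence R low [ 83.3 -94.6  95. ]
roller L up [71.2 85.1 95. ]
roller R up [ 73.7 -94.   95. ]
roller L low [-1.8 92.9 65. ]
roller R low [   0.4 -102.9   65. ]
knob [ 18.4 154.  132. ]
(400, 799, 3)
```

View pics/m2.png

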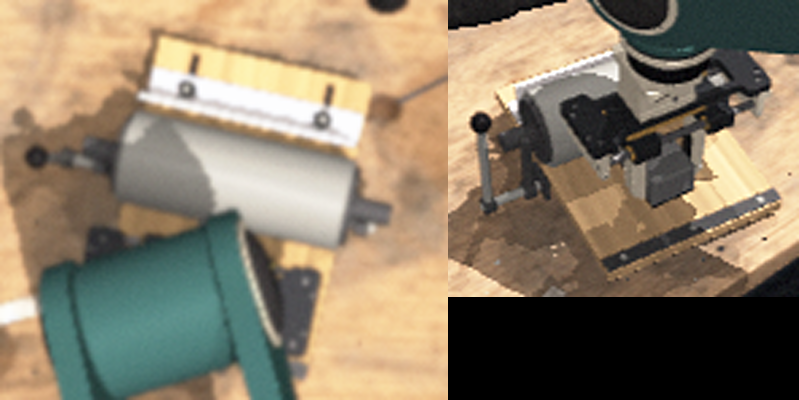

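The fence's front edge shows at about (140,98) to (353,146) in the top crop, with the roller's uphill edge just below it, a gap of about 10 mm. The chock is seated centrally against the roller. Pushing on in small steps.

Request:
arm_command:
  series:
    - {"rx":0,"ry":0,"rz":0,"tx":0.5,"ty":-0.1,"tz":0.05,"gripper":1}
    - {"rx":0,"ry":0,"rz":0,"tx":1,"ty":-0.2,"tz":0.1,"gripper":1}
    - {"rx":0,"ry":0,"rz":0,"tx":1.5,"ty":-0.3,"tz":0.15,"gripper":1}
    - {"rx":0,"ry":0,"rz":0,"tx":2,"ty":-0.35,"tz":0.2,"gripper":1}
    - {"rx":0,"ry":0,"rz":0,"tx":2.5,"ty":-0.45,"tz":0.25,"gripper":1}
    - {"rx":0,"ry":0,"rz":0,"tx":3,"ty":-0.55,"tz":0.3,"gripper":1}
    - {"rx":0,"ry":0,"rz":0,"tx":3,"ty":-0.55,"tz":0.3,"gripper":1}
    - {"rx":0,"ry":0,"rz":0,"tx":3,"ty":-0.55,"tz":0.3,"gripper":1}

```text
clock: 12.55
position: [447.5, 154.0, 34.2]
tool_rot: [3.116, -0.279, 0.159]
ft_force: [-13.2, 4.7, 6.8]
finger_gap: 47.9
grasp_force: 39.9
```

Request:
arm_command:
  series:
    - {"rx":0,"ry":0,"rz":0,"tx":0,"ty":0,"tz":0.3,"gripper":1}
    - {"rx":0,"ry":0,"rz":0,"tx":0,"ty":0,"tz":0.6,"gripper":1}
    - {"rx":0,"ry":0,"rz":0,"tx":0.5,"ty":-0.1,"tz":0.65,"gripper":1}
    - {"rx":0,"ry":0,"rz":0,"tx":1.0,"ty":-0.2,"tz":0.7,"gripper":1}
    - {"rx":0,"ry":0,"rz":0,"tx":1.5,"ty":-0.3,"tz":0.75,"gripper":1}
    - {"rx":0,"ry":0,"rz":0,"tx":2.0,"ty":-0.4,"tz":0.8,"gripper":1}
    - {"rx":0,"ry":0,"rz":0,"tx":2.0,"ty":-0.4,"tz":0.8,"gripper":1}
    - {"rx":0,"ry":0,"rz":0,"tx":2.0,"ty":-0.4,"tz":0.8,"gripper":1}

```text
clock: 13.55
position: [449.7, 153.3, 34.6]
tool_rot: [3.116, -0.279, 0.16]
ft_force: [-6.8, 2.4, -1.8]
finger_gap: 47.9
grasp_force: 39.9
```

Request:
arm_command:
  series:
    - {"rx":0,"ry":0,"rz":0,"tx":0.4,"ty":-0.1,"tz":0.05,"gripper":1}
    - {"rx":0,"ry":0,"rz":0,"tx":0.8,"ty":-0.15,"tz":0.1,"gripper":1}
    - {"rx":0,"ry":0,"rz":0,"tx":1.2,"ty":-0.2,"tz":0.15,"gripper":1}
    - {"rx":0,"ry":0,"rz":0,"tx":1.6,"ty":-0.3,"tz":0.2,"gripper":1}
    - {"rx":0,"ry":0,"rz":0,"tx":2.0,"ty":-0.35,"tz":0.25,"gripper":1}
    - {"rx":0,"ry":0,"rz":0,"tx":2.4,"ty":-0.45,"tz":0.3,"gripper":1}
    - {"rx":0,"ry":0,"rz":0,"tx":2.4,"ty":-0.45,"tz":0.3,"gripper":1}
    - {"rx":0,"ry":0,"rz":0,"tx":2.4,"ty":-0.45,"tz":0.3,"gripper":1}

```text
clock: 14.55
position: [452.1, 152.9, 34.9]
tool_rot: [3.115, -0.279, 0.16]
ft_force: [-7.8, 2.8, -1.1]
finger_gap: 47.8
grasp_force: 39.9
```

Request:
arm_command:
  series:
    - {"rx":0,"ry":0,"rz":0,"tx":0.4,"ty":-0.1,"tz":0.05,"gripper":1}
    - {"rx":0,"ry":0,"rz":0,"tx":0.8,"ty":-0.15,"tz":0.1,"gripper":1}
    - {"rx":0,"ry":0,"rz":0,"tx":1.2,"ty":-0.2,"tz":0.15,"gripper":1}
    - {"rx":0,"ry":0,"rz":0,"tx":1.6,"ty":-0.3,"tz":0.2,"gripper":1}
    - {"rx":0,"ry":0,"rz":0,"tx":2.0,"ty":-0.35,"tz":0.25,"gripper":1}
    - {"rx":0,"ry":0,"rz":0,"tx":2.4,"ty":-0.45,"tz":0.35,"gripper":1}
    - {"rx":0,"ry":0,"rz":0,"tx":2.4,"ty":-0.45,"tz":0.35,"gripper":1}
    - {"rx":0,"ry":0,"rz":0,"tx":2.4,"ty":-0.45,"tz":0.35,"gripper":1}

```text
clock: 15.55
position: [454.3, 152.5, 35.2]
tool_rot: [3.116, -0.279, 0.159]
ft_force: [-8.6, 2.6, -0.7]
finger_gap: 48.1
grasp_force: 39.9
```

Request:
arm_command:
  series:
    - {"rx":0,"ry":0,"rz":0,"tx":0.3,"ty":-0.05,"tz":0.1,"gripper":1}
    - {"rx":0,"ry":0,"rz":0,"tx":0.6,"ty":-0.1,"tz":0.15,"gripper":1}
    - {"rx":0,"ry":0,"rz":0,"tx":0.9,"ty":-0.15,"tz":0.2,"gripper":1}
    - {"rx":0,"ry":0,"rz":0,"tx":1.2,"ty":-0.2,"tz":0.25,"gripper":1}
    - {"rx":0,"ry":0,"rz":0,"tx":1.5,"ty":-0.25,"tz":0.3,"gripper":1}
    - {"rx":0,"ry":0,"rz":0,"tx":1.8,"ty":-0.3,"tz":0.3,"gripper":1}
    - {"rx":0,"ry":0,"rz":0,"tx":1.8,"ty":-0.3,"tz":0.3,"gripper":1}
    - {"rx":0,"ry":0,"rz":0,"tx":1.8,"ty":-0.3,"tz":0.3,"gripper":1}

```text
clock: 16.55
position: [454.7, 152.5, 35.1]
tool_rot: [3.116, -0.279, 0.154]
ft_force: [-26.1, 5.3, 7.5]
finger_gap: 47.9
grasp_force: 39.9
```

The fence is reached: the push climbed to 26 N, part of it sole friction. I'll relax the push and the downward press before letting go.

Request:
arm_command:
  series:
    - {"rx":0,"ry":0,"rz":0,"tx":-0.3,"ty":0,"tz":0.1,"gripper":1}
    - {"rx":0,"ry":0,"rz":0,"tx":-0.6,"ty":0.1,"tz":0.3,"gripper":1}
    - {"rx":0,"ry":0,"rz":0,"tx":-0.9,"ty":0.15,"tz":0.5,"gripper":1}
    - {"rx":0,"ry":0,"rz":0,"tx":-0.9,"ty":0.15,"tz":0.5,"gripper":1}
    - {"rx":0,"ry":0,"rz":0,"tx":-0.9,"ty":0.15,"tz":0.5,"gripper":1}
    - {"rx":0,"ry":0,"rz":0,"tx":-0.9,"ty":0.15,"tz":0.5,"gripper":1}
    - {"rx":0,"ry":0,"rz":0,"tx":-0.9,"ty":0.15,"tz":0.5,"gripper":1}
    - {"rx":0,"ry":0,"rz":0,"tx":-0.9,"ty":0.15,"tz":0.5,"gripper":1}

```text
clock: 17.55
position: [454.7, 152.5, 35.4]
tool_rot: [3.116, -0.279, 0.157]
ft_force: [-10.0, 4.1, -4.7]
finger_gap: 47.9
grasp_force: 39.9
```

Request:
arm_command:
  series:
    - {"rx":0,"ry":0,"rz":0,"tx":0,"ty":0,"tz":-0.1,"gripper":1}
    - {"rx":0,"ry":0,"rz":0,"tx":0.1,"ty":0,"tz":-0.2,"gripper":1}
    - {"rx":0,"ry":0,"rz":0,"tx":0.2,"ty":0,"tz":-0.2,"gripper":1}
    - {"rx":0,"ry":0,"rz":0,"tx":0.3,"ty":-0.05,"tz":-0.2,"gripper":1}
    - {"rx":0,"ry":0,"rz":0,"tx":0.3,"ty":-0.05,"tz":-0.2,"gripper":1}
    - {"rx":0,"ry":0,"rz":0,"tx":0.3,"ty":-0.05,"tz":-0.2,"gripper":1}
    - {"rx":0,"ry":0,"rz":0,"tx":0.3,"ty":-0.05,"tz":-0.2,"gripper":1}
    - {"rx":0,"ry":0,"rz":0,"tx":0.3,"ty":-0.05,"tz":-0.2,"gripper":1}

```text
clock: 18.55
position: [454.7, 152.5, 35.3]
tool_rot: [3.116, -0.279, 0.156]
ft_force: [-15.7, 5.0, 0.1]
finger_gap: 47.5
grasp_force: 39.9
```

Push is 16 N with almost no downward press, so I'm letting go.

Request:
arm_command:
  series:
    - {"rx":0,"ry":0,"rz":0,"tx":0,"ty":0,"tz":0,"gripper":0.3}
    - {"rx":0,"ry":0,"rz":0,"tx":0,"ty":0,"tz":0,"gripper":-0.3}
    - {"rx":0,"ry":0,"rz":0,"tx":0,"ty":0,"tz":0,"gripper":-0.6}
    - {"rx":0,"ry":0,"rz":0,"tx":0,"ty":0,"tz":0,"gripper":-0.7}
    - {"rx":0,"ry":0,"rz":0,"tx":0,"ty":0,"tz":0,"gripper":-0.7}
    - {"rx":0,"ry":0,"rz":0,"tx":0,"ty":0,"tz":0,"gripper":-0.7}
    - {"rx":0,"ry":0,"rz":0,"tx":0,"ty":0,"tz":0,"gripper":-0.7}
    - {"rx":0,"ry":0,"rz":0,"tx":0,"ty":0,"tz":0,"gripper":-0.7}

```text
clock: 19.55
position: [456.5, 152.1, 36.3]
tool_rot: [3.115, -0.278, 0.164]
ft_force: [0.2, -0.6, -0.3]
finger_gap: 78.9
grasp_force: 0.0
```

Request:
arm_command:
  series:
    - {"rx":0,"ry":0,"rz":0,"tx":-2,"ty":0,"tz":15,"gripper":-0.7}
    - {"rx":0,"ry":0,"rz":0,"tx":-6,"ty":1,"tz":50,"gripper":-0.7}
    - {"rx":0,"ry":0,"rz":0,"tx":-12,"ty":2,"tz":100,"gripper":-0.7}
    - {"rx":0,"ry":0,"rz":0,"tx":-17,"ty":10,"tz":150,"gripper":-0.7}
    - {"rx":0,"ry":0.03,"rz":0,"tx":-20,"ty":40,"tz":200,"gripper":0}
    - {"rx":0,"ry":0.06,"rz":0,"tx":-20,"ty":70,"tz":230,"gripper":1}
    - {"rx":0.019,"ry":0.103,"rz":0,"tx":-20,"ty":100,"tz":230,"gripper":1}
    - {"rx":0.019,"ry":0.103,"rz":0,"tx":-20,"ty":100,"tz":230,"gripper":1}

```text
clock: 20.55
position: [436.4, 253.2, 267.2]
tool_rot: [-3.129, 0.277, 0.0]
ft_force: [0.6, -0.8, -0.1]
finger_gap: 43.8
grasp_force: 0.0
```

Run:
```python
from h import *
np.set_printoptions(precision=3,suppress=True)
o=get_obs(); print(o['position'],R.from_rotvec(o['tool_rot']).as_matrix(),o['ft_force'])
c=cam('wrist'); cv2.imwrite('pics/w4.png',c['image'])
def B(w): d=w[:2]-[492.84,145.26]; a,k=np.cos(-.18),np.sin(-.18); return np.array([a*d[0]+k*d[1],-k*d[0]+a*d[1],w[2]])
W=lambda P,p=(492.84,145.26,-.18): np.array([p[0]+np.cos(p[2])*P[0]-np.sin(p[2])*P[1],p[1]+np.sin(p[2])*P[0]+np.cos(p[2])*P[1],P[2]])
for P in [(32,155,132),(32,155,15),(-115,95,22),(-115,-95,22),(152,95,50)]: print(P,proj(c,W(P)))
for d in search_frame(c,'stop_knob')[:2]: print(d['conf'],d['at'],atz(c,d['at'],132),B(atz(c,d['at'],132)))
s=cam('scene')
for d in search_frame(s,'stop_knob')[:2]: print(d['conf'],d['at'],proj(s,W((32,155,132))),B(atz(s,d['at'],132)))
```

```text
[436.374 253.232 267.157] [[ 0.984 -0.176 -0.   ]
 [-0.176 -0.984  0.001]
 [-0.    -0.001 -1.   ]] [ 0.567 -0.844 -0.113]
(32, 155, 132) [211.945  80.306]
(32, 155, 15) [231.741  93.457]
(-115, 95, 22) [281.905 214.605]
(-115, -95, 22) [430.531 214.905]
(152, 95, 50) [282.677 -36.971]
0.96 [233.1, 93.6] [538.457 276.624 132.   ] [ 21.362 137.408 132.   ]
0.48 [168.4, 234.8] [425.045 364.221 132.   ] [-105.9    203.286  132.   ]
```

View pics/w4.png

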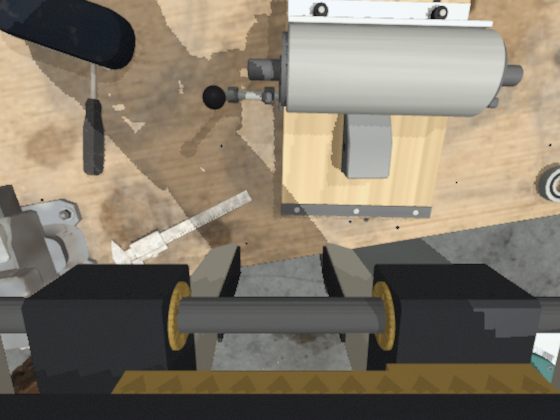

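The roller lies against the fence (contact line near row 23). The chock sits centrally at (367,145), and the knob at (213,97) is about 14 mm towards me from upright, so the stop is at about 0.12 rad. Now computing the fold path.

Run:
```python
from h import *
np.set_printoptions(precision=0,suppress=True)
W=lambda P,p=(492.84,145.26,-.18): np.array([p[0]+np.cos(p[2])*P[0]-np.sin(p[2])*P[1],p[1]+np.sin(p[2])*P[0]+np.cos(p[2])*P[1],P[2]])
p0=get_obs()['position']; a=W((56,163,175)); b=W((56,163,106)); print('up',a-p0,'down',b-p0)
for th in np.linspace(.15,1.36,13):
    print(round(th,2),W((40-95*np.sin(th)+5*np.cos(th),163,15+95*np.cos(th)+5*np.sin(th)))-b)
```

```text
up [141.  44. -92.] down [ 141.   44. -161.]
0.15 [-25.   5.   4.]
0.25 [-34.   6.   2.]
0.35 [-43.   8.  -0.]
0.45 [-52.   9.  -3.]
0.55 [-61.  11.  -8.]
0.65 [-69.  13. -13.]
0.76 [-76.  14. -18.]
0.86 [-83.  15. -25.]
0.96 [-89.  16. -32.]
1.06 [-95.  17. -40.]
1.16 [-99.  18. -48.]
1.26 [-103.   19.  -57.]
1.36 [-106.   19.  -66.]
```

Request:
arm_command:
  series:
    - {"rx":0,"ry":0,"rz":0,"tx":50,"ty":16,"tz":0,"gripper":1}
    - {"rx":0,"ry":0,"rz":0,"tx":100,"ty":32,"tz":-20,"gripper":1}
    - {"rx":0,"ry":0,"rz":0,"tx":141,"ty":44,"tz":-60,"gripper":1}
    - {"rx":0,"ry":0,"rz":0,"tx":141,"ty":44,"tz":-92,"gripper":1}
    - {"rx":0,"ry":0,"rz":0,"tx":141,"ty":44,"tz":-120,"gripper":1}
    - {"rx":0,"ry":0,"rz":0,"tx":141,"ty":44,"tz":-145,"gripper":1}
    - {"rx":0,"ry":0,"rz":0,"tx":141,"ty":44,"tz":-161,"gripper":1}
    - {"rx":0,"ry":0,"rz":0,"tx":141,"ty":44,"tz":-161,"gripper":1}

```text
clock: 21.75
position: [577.1, 295.6, 104.7]
tool_rot: [3.129, -0.28, -0.001]
ft_force: [0.4, -0.2, 1.0]
finger_gap: 0.4
grasp_force: 0.0
```

Request:
arm_command:
  series:
    - {"rx":0,"ry":0,"rz":0,"tx":-12,"ty":3,"tz":2,"gripper":1}
    - {"rx":0,"ry":0,"rz":0,"tx":-25,"ty":5,"tz":4,"gripper":1}
    - {"rx":0,"ry":0,"rz":0,"tx":-34,"ty":6,"tz":2,"gripper":1}
    - {"rx":0,"ry":0,"rz":0,"tx":-43,"ty":8,"tz":0,"gripper":1}
    - {"rx":0,"ry":0,"rz":0,"tx":-52,"ty":9,"tz":-3,"gripper":1}
    - {"rx":0,"ry":0,"rz":0,"tx":-61,"ty":11,"tz":-8,"gripper":1}
    - {"rx":0,"ry":0,"rz":0,"tx":-69,"ty":13,"tz":-13,"gripper":1}
    - {"rx":0,"ry":0,"rz":0,"tx":-76,"ty":14,"tz":-18,"gripper":1}

```text
clock: 22.75
position: [501.1, 310.6, 87.4]
tool_rot: [-3.128, 0.279, -0.001]
ft_force: [4.5, 4.0, 3.3]
finger_gap: 0.5
grasp_force: 3.4
```

Request:
arm_command:
  series:
    - {"rx":0,"ry":0,"rz":0,"tx":-7,"ty":1,"tz":-7,"gripper":1}
    - {"rx":0,"ry":0,"rz":0,"tx":-13,"ty":2,"tz":-14,"gripper":1}
    - {"rx":0,"ry":0,"rz":0,"tx":-19,"ty":3,"tz":-22,"gripper":1}
    - {"rx":0,"ry":0,"rz":0,"tx":-23,"ty":4,"tz":-30,"gripper":1}
    - {"rx":0,"ry":0,"rz":0,"tx":-27,"ty":4,"tz":-38,"gripper":1}
    - {"rx":0,"ry":0,"rz":0,"tx":-29,"ty":5,"tz":-45,"gripper":1}
    - {"rx":0,"ry":0,"rz":0,"tx":-29,"ty":5,"tz":-47,"gripper":1}
    - {"rx":0,"ry":0,"rz":0,"tx":-29,"ty":5,"tz":-47,"gripper":1}

```text
clock: 23.75
position: [471.8, 315.5, 40.0]
tool_rot: [-3.128, 0.28, 0.001]
ft_force: [-0.9, 4.5, 2.3]
finger_gap: 0.5
grasp_force: 2.0
```

Request:
arm_command:
  series:
    - {"rx":0,"ry":0,"rz":0,"tx":0,"ty":0,"tz":-1,"gripper":1}
    - {"rx":0,"ry":0,"rz":0,"tx":0,"ty":0,"tz":-2,"gripper":1}
    - {"rx":0,"ry":0,"rz":0,"tx":0,"ty":0,"tz":-2,"gripper":1}
    - {"rx":0,"ry":0,"rz":0,"tx":0,"ty":0,"tz":-2,"gripper":1}
    - {"rx":0,"ry":0,"rz":0,"tx":10,"ty":-2,"tz":10,"gripper":1}
    - {"rx":0,"ry":0,"rz":0,"tx":15,"ty":5,"tz":60,"gripper":1}
    - {"rx":0,"ry":0,"rz":0,"tx":0,"ty":10,"tz":120,"gripper":1}
    - {"rx":0,"ry":0,"rz":0,"tx":-40,"ty":0,"tz":180,"gripper":1}

```text
clock: 24.75
position: [438.6, 316.2, 214.2]
tool_rot: [3.129, -0.281, 0.001]
ft_force: [0.5, 0.5, 0.7]
finger_gap: 0.5
grasp_force: 0.0
```

Run:
```python
from h import *
np.set_printoptions(precision=1,suppress=True)
c=cam('wrist'); s=cam('scene')
W=lambda P,p=(492.84,145.26,-.18): np.array([p[0]+np.cos(p[2])*P[0]-np.sin(p[2])*P[1],p[1]+np.sin(p[2])*P[0]+np.cos(p[2])*P[1],P[2]])
for th in (1.1,1.2,1.35):
    P=W((32-118*np.sin(th),155,15+118*np.cos(th))); print(th,proj(c,P),proj(s,P))
for q in (c,s): print([(round(d['conf'],2),d['at']) for d in search_frame(q,'stop_knob')[:2]])
a=c['image'][:300]; b=cv2.resize(s['image'][190:300,170:310],None,fx=1.8,fy=1.8,interpolation=cv2.INTER_CUBIC)
M=np.zeros((300,560+b.shape[1],3),np.uint8); M[:,:560]=a; M[:b.shape[0],560:]=b
M=cv2.resize(M,(800,int(300*800/M.shape[1]))); cv2.imwrite('pics/m3.png',M); print(M.shape,800/(560+b.shape[1]))
```

```text
1.1 [284.5 189.8] [208.7 275.1]
1.2 [284.4 192.6] [209.9 279.3]
1.35 [284.2 194.4] [211.3 285.4]
[(0.85, [319.2, 123.7])]
[(0.89, [210.3, 266.0])]
(295, 800, 3) 0.9852216748768473
```

View pics/m3.png

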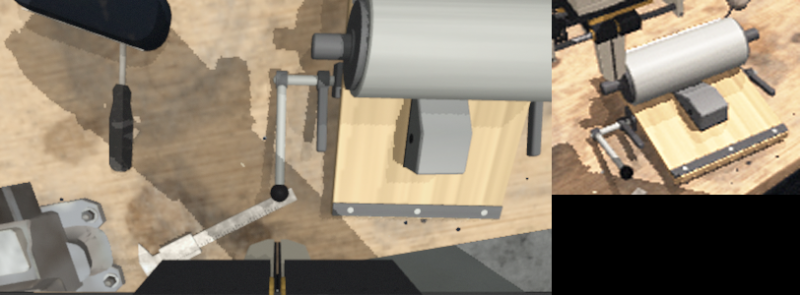

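The knob now shows at about (283,196) in the wrist view and (212,287) in the scene view, which matches the 1.35 rad prediction, so the stop is fully folded. The roller is held by the wedge and the robot is clear. Handing in.

```bash
python3 -c "
from cell import *
print(close_job())"
```

```text
the job is handed in; nothing more can be done
None
```

The job is handed in: the wedge was pushed to about 16 N at the fence and released, and the stop is folded to about 1.35 rad with the robot clear. The push briefly peaked at 26 N on the wrist; I estimate 15 N of that reached the roller, but neither that nor the wedge's final tightness could be measured directly.

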